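Set a block against the flip stop of a sawing board

TASK

Set the wooden block up on the sawing board for the long cut, by pushing only, without picking it up. With the fingertips tip the standing block over so that it lies on a broad face, flip the left-hand stop of the fence forward and fully down, and then push the block home so that its long side lies flush along the fence and its end butts against the lowered stop. Leave the right-hand stop parked as it is, and do not disturb the marker and the pliers lying beside the work.

Things in the scene. Friction and masses are not known exactly. Their poses are not given: they have to be found in the camera images.
- saw_board: Plywood sawing board fixed on the bench, 150 (x) x 380 (y) mm, top 36 mm above the bench. Origin: at bench height, 70 mm behind its near edge, mid-length; own x points away from the robot, y left along the fence. Aluminium fence: rail over the whole length, front face (to the robot) at x = 45 mm, rear 75 mm, top 22 mm above the board; a 2.5 mm saw kerf crosses it at y = 30 mm.
- left_stop: Bracket of the left-hand flip stop, fixed on the fence: dark steel, black locking knob on its left. Origin: on the hinge axis, 68 mm above the bench, 14 mm behind the fence face; axes parallel to the board's. It spans x -14..20, y -16..31 mm, up to 10 mm above the axis. The arm is 14 mm wide about y = 0: when it is down, the block butts against its right face at y = -7 mm.
- left_arm (a joint): Hinge of the left stop's aluminium arm (60 mm long, 0.11 kg, swings freely). 0: parked, leaning back over the fence's rear, free end 48 mm behind and 36 mm above the hinge axis. Grows as it is swung up and forward to the robot; upright at 0.8 rad, past about 1 it falls by itself; 2.4: down, level, its toe 2 to 46 mm in front of the fence face, from 6 to 38 mm above the board.
- left_arm_tip (a point): Rear corner of the free end of the left-hand stop's arm, the place to push from behind to flip it.
- right_arm (a joint): Hinge of the right-hand flip stop, the same as the left one and 50 to 72 mm to its right on the fence. 0 rad: parked. It must stay parked.
- right_arm_tip (a point): Rear corner of the free end of the right-hand stop's arm.
- wood_block: Brown wooden block, 45 (x) x 90 (y) x 28 mm (z), 0.08 to 0.17 kg. Origin: centre of a broad face, own z pointing into it. At the start it stands on end on the board (own y up, 90 mm tall), in front of the fence, right of the stops, broad faces looking left and right along the fence (yaw up to 0.3 rad). Pushed left near its top it tips over its 28 mm foot and falls flat, length along the push.
- block_center (a point): Centre of the wooden block, axes as the block's. Lying flat on the board it is 50 mm above the bench; standing, 81 mm.
- marker: Felt marker, 127 mm long, 12 mm thick, lying on the near left part of the board along y; leave it. Origin: centre of its underside.
- pliers: Long-nose pliers, 175 mm, 12 mm high, on the bench at the right of the board; leave them. Origin: centre of the underside.

How it is judged:
By the outcome, as a careful person would: the job done as asked, in the order asked, and still so for the second after the job is handed in, with the robot touching nothing.
It also fails if it takes over 64 s, if anything falls off the work surface, if the arm or the gripper's body presses on something with over 40 N, if the wrist force passes 120 N, or if a joint passes its speed limit or range.

ROBOT

A 6-joint arm with a two-finger parallel gripper is mounted at the origin on a cart in front of the work surface, level with it; the furniture and walls round the work are solid. World frame = base frame: x ahead of the robot, y to its left, z up, the work surface at z = 0. Lengths are in m, angles in rad, forces in N, time in s.
With the tool pointing down it reaches from about 0.4 to 0.825 m from the base axis. Payload 7 kg.
Tool frame: the origin (TCP) lies at the very end of the fingers, on their centre line; the grasp point (between the pads) lies arm.grip_point_offset behind it (arm.grip_point_offset is the distance from the TCP to the grasp point, in m); z points along the fingers, y is the line along which they close (so a half turn about z gives the same grasp; the last joint's range is limited). The gripper opens to 88 mm and grips with 3 to 60 N. Pads are 19 mm wide; open, the fingers measure 130 mm over their backs; the gripper's body (78 mm by 193 mm) begins 47 mm behind the grasp point.
Start: joints at [1.598, 0.359, 0.012, 0, -1.224, -0.288], TCP at [0.174, 0.652, 0.227] pointing down, gripper open.
Joint ranges: [-3.07, 3.07], [-1.43, 2.12], [-1.02, 1.25], [-3.03, 1.67], [-3.05, -0], [-3.03, 3.03]. Speed limits (rad/s): [2.39, 2.39, 3.01, 3.14, 3.14, 3.14].

INTERFACE

Orientations are given as [roll, pitch, yaw] about the fixed x, y, z axes, in that order (R = Rz(yaw) Ry(pitch) Rx(roll)).
In Python, from station import arm gives the robot as it stands.
- The arm moves only by the shell command python3 -m crank 'ROWS' [OPENING] [FORCE]. ROWS is JSON, a list of rows, each an object of numbers: "dx", "dy", "dz": the shift along the tool's x, y, z in cm; "wx", "wy", "wz": the turn, a rotation vector about the tool's x, y, z in degrees. A call has exactly 10 rows; each row is the pose to reach, as a shift and turn from the pose commanded when the call began, along the tool's axes at that moment; what a row does not reach only later rows make up. A row lasts 1/8 s, in which the tool goes at most 62.5 mm and 10.7 degrees, less where a joint would pass 70% of its speed; a pose out of reach is approached as far as the arm can. A call with a gripper value outside its range is refused whole. OPENING is the finger opening in cm, from 0 to 8.76, set as the call begins (- or left out, the last holds). The fingers move at their own pace and stop on an object; FORCE is the grip in N (left out, the last holds). Time passes only in rows, so rows that repeat a pose let the fingers close, or fill a call up. It gives the time, the measured TCP pose, the force, the opening and the grip force at its end, in the units of the state.
- arm.get_state(): the state, without advancing time (a new reading comes with each control period).
- arm.grab_frame(name): name is "scene" or "top"; returns the picture (480x640x3 uint8, red, green, blue); there is no depth.
- arm.calibration(name): a dict with "fx", "fy", "cx", "cy" (pixels), "dist_coeffs" ([k1, k2, p1, p2, k3] as OpenCV has them; the pictures are not rectified), "world_from_camera" (4x4, takes a point from camera to world coordinates). Camera axes: x right, y down, z forward; pixel columns grow to the right and rows downward; lengths in m; the calibration is good to about 2 mm. A picture is of the moment at which its call begins. calibration takes no time and is no camera call.
- arm.job_done(): hands the job in; it is judged then, once.
Trained networks look in the newest picture that a camera, given by its name, has taken for a name from the list of things; names that differ only in an ending like _2 or _b are one class to them, and where a whole thing is asked for, a point or a joint stands for the part that bears it (a point fixed in the world has none). Each returns a list of dicts, best first, with "confidence" (0 to 1); they miss things now and then, are a little off and sometimes report something else, mostly with a low value. They report only what shows in the picture. A call takes as long as a camera call.
- arm.find_in(camera, query): "centre" ([x, y, z] in m, in world coordinates, good to about 4 mm: the middle of the surface that is visible of it).
- arm.masks_of(camera, query): "pixels" (480x640 bool, what is visible of it).
- arm.mark_of(camera, query): "centre" ([x, y, z] in m, in world coordinates, good to about 4 mm: a listed point, or the origin of a listed thing).
The state is a dict: "t": time; "q": joint angles; "qd": joint speeds; "joint_efforts": joint torques, N m; "eef_pos": TCP position; "ee_rot": TCP orientation; "force": force on the tool from outside, world axes, zero at the start; "moment": the same for the moment, N m; "width": finger opening in m; "gripper_force": force on a finger pad.
Only numpy, scipy, OpenCV 4.12 (cv2) and the standard library are available. Lean on these libraries where they do the work, as an engineer would, in place of code of your own. Each camera call takes 0.05 s, during which the arm holds its last target. There are 200 camera calls.

## Working session

There is one attempt and no reset: what is moved stays moved. The work goes in short steps, Python scripts to look and compute and a shell command to move; the robot and the scene stay as the last step left them, time stands still between calls to the robot, and variables do not carry over. Pictures are saved under pics/ and viewed, at most 10 in all, crops included, and the job is handed in when it is done.

```bash
mkdir -p pics
cat > h.py <<'E'
from station import arm
import numpy as np, cv2
def save(c,n):
    im=arm.grab_frame(c); cv2.imwrite(f'pics/{n}.png',im[:,:,::-1]); return im
def proj(c,P):
    k=arm.calibration(c);T=np.linalg.inv(np.array(k['world_from_camera']))
    K=np.array([[k['fx'],0,k['cx']],[0,k['fy'],k['cy']],[0,0,1]])
    return cv2.projectPoints(np.array(P,float).reshape(-1,3),cv2.Rodrigues(T[:3,:3])[0],T[:3,3],K,np.array(k['dist_coeffs'],float))[0][:,0]
def unproj(c,uv,z):
    k=arm.calibration(c);T=np.array(k['world_from_camera'])
    K=np.array([[k['fx'],0,k['cx']],[0,k['fy'],k['cy']],[0,0,1]])
    n=cv2.undistortPoints(np.array(uv,float).reshape(-1,1,2),K,np.array(k['dist_coeffs'],float))[:,0]
    d=np.c_[n,np.ones(len(n))]@T[:3,:3].T; o=T[:3,3]
    return o+d*((z-o[2])/d[:,2])[:,None]
E
python3 - <<'E'
from h import *
np.set_printoptions(precision=4,suppress=True)
for c in('scene','top'):
    save(c,c+'0'); print(c,np.array(arm.calibration(c)['world_from_camera'])[:3,3])
    for q in('saw_board','left_stop','left_arm_tip','right_arm_tip','wood_block','block_center','marker','pliers'):
        print(q,[(np.round(d['centre'],4).tolist(),round(d['confidence'],2)) for d in arm.mark_of(c,q)[:2]])
s=arm.get_state();print(s['t'],s['eef_pos'],s['ee_rot'],s['width'],arm.grip_point_offset)
E
```

```text
scene [-0.0415 -0.5036  0.6491]
saw_board [([0.5171, -0.1787, 0.0007], 0.77), ([0.6383, -0.0846, 0.1024], 0.38)]
left_stop [([0.5861, -0.0797, 0.0694], 0.58)]
left_arm_tip [([0.6382, -0.0826, 0.1087], 0.88), ([0.4761, -0.4346, -0.0009], 0.71)]
right_arm_tip [([0.6282, -0.1487, 0.1081], 0.97)]
wood_block [([0.4925, -0.2596, 0.0825], 0.95)]
block_center [([0.4945, -0.2724, 0.0833], 0.64)]
marker [([0.4681, -0.0734, 0.0383], 0.7)]
pliers [([0.4739, -0.4324, -0.0026], 0.7)]
top [ 0.3606 -0.1986  1.0309]
saw_board [([0.522, -0.1794, -0.0047], 0.7)]
left_stop [([0.5846, -0.0781, 0.0667], 0.84)]
left_arm_tip [([0.6374, -0.0846, 0.1051], 0.71)]
right_arm_tip [([0.6299, -0.1548, 0.1009], 0.78)]
wood_block [([0.4929, -0.2598, 0.0778], 0.96)]
block_center [([0.4935, -0.2682, 0.0779], 0.85)]
marker [([0.4678, -0.0719, 0.0351], 0.68)]
pliers [([0.4739, -0.4298, -0.0064], 0.65)]
0.9 [0.1741 0.6522 0.2266] [-3.1416 -0.     -0.2608] 0.08791156476757851 0.0188
```

View pics/scene0.png

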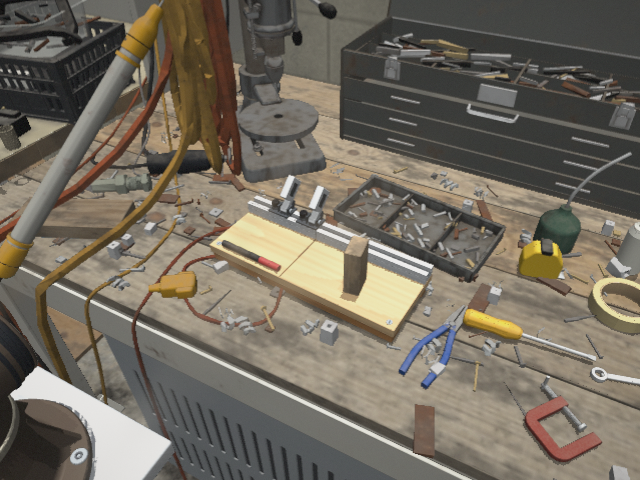

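View pics/top0.png

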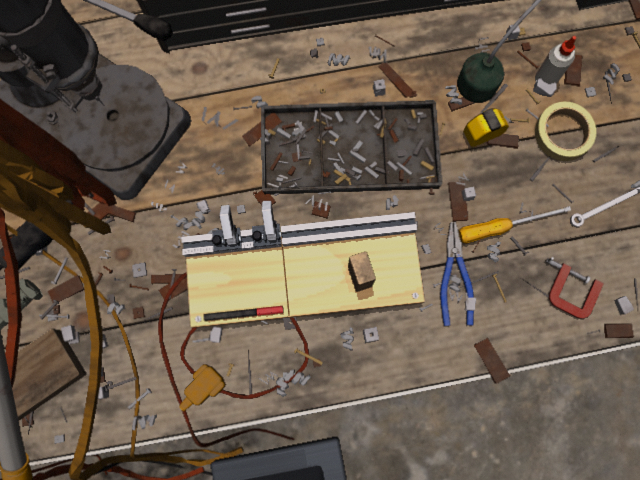

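Run:
```python
from h import *
np.set_printoptions(precision=4,suppress=True)
print(proj('scene',[[0,0,0],[0,0,.3],[.174,.652,.227],[.174,.652,.5]]))
print(proj('top',[[0,0,0],[0,0,.3],[.174,.652,.227]]))
print(unproj('top',[[190,325],[423,303]],.036))
print(unproj('top',[[183,240],[415,214],[185,254],[417,231]],.058))
print(unproj('top',[[110,110],[190,120],[130,195]],.03))
im=cv2.imread('pics/top0.png')[190:340,170:440]
cv2.imwrite('pics/crop.png',cv2.resize(im,None,fx=2.9,fy=2.9,interpolation=cv2.INTER_CUBIC))
im=cv2.imread('pics/scene0.png')[160:345,195:445]
cv2.imwrite('pics/crop2.png',cv2.resize(im,None,fx=3.2,fy=3.2,interpolation=cv2.INTER_CUBIC))
```

```text
[[  -6.673   485.4682]
 [-162.7976  338.8983]
 [-233.7063  143.6269]
 [-396.2133  -44.5523]]
[[ 250.5831  619.8056]
 [ 216.061   726.1866]
 [-265.9612  613.8132]]
[[ 0.4675  0.0125  0.036 ]
 [ 0.431  -0.3623  0.036 ]]
[[ 0.6024 -0.0011  0.058 ]
 [ 0.5729 -0.3776  0.058 ]
 [ 0.579  -0.001   0.058 ]
 [ 0.5447 -0.3746  0.058 ]]
[[ 0.8648  0.0991  0.03  ]
 [ 0.8176 -0.0373  0.03  ]
 [ 0.7038  0.0826  0.03  ]]
```

View pics/crop.png

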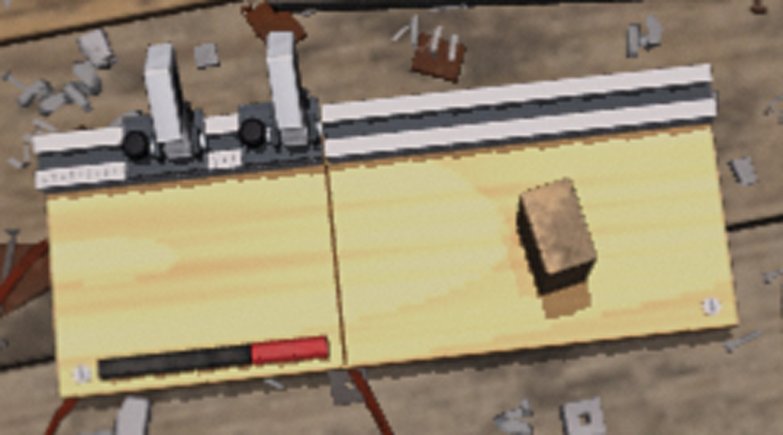

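View pics/crop2.png

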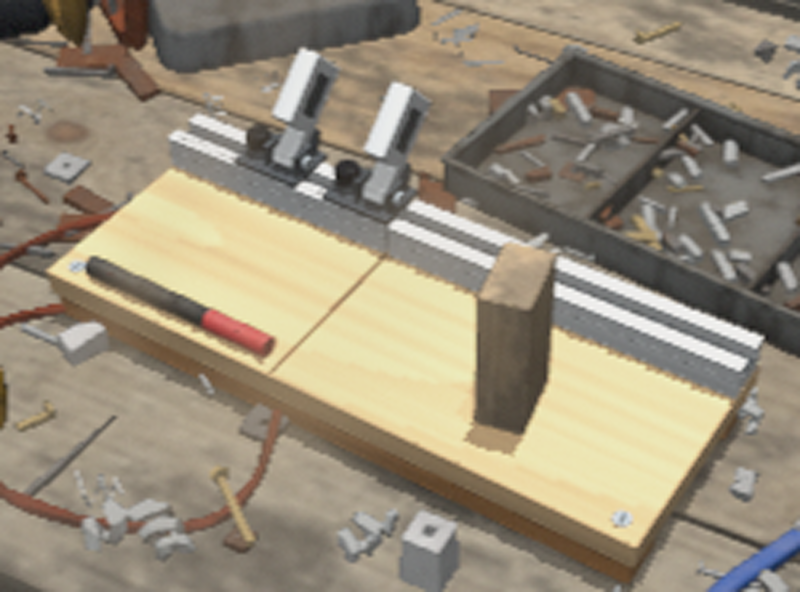

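Run:
```python
from h import *
np.set_printoptions(precision=3,suppress=True)
def ray(c,uv):
    a=unproj(c,[uv],0)[0];o=np.array(arm.calibration(c)['world_from_camera'])[:3,3];return o,(a-o)/np.linalg.norm(a-o)
def tri(u,v):
    o,d=ray('scene',u);p,e=ray('top',v)
    s,t=np.linalg.lstsq(np.c_[d,-e],p-o,rcond=None)[0];return o+s*d,np.linalg.norm(o+s*d-p-t*e)
for n,u,v in [('pole low',(8,258),(15,475)),('bundle end',(222,172),(108,215)),('cable bend',(45,300),(90,335)),('plug',(178,285),(203,385)),('block top',(355,243),(363,263)),('press handle',(328,8),(155,25))]: print(n,*tri(u,v))
# line hypotheses: scene pole points -> epipolar lines in top
for uv in [(8,258),(80,140),(155,15),(45,300),(88,300),(135,320)]:
    o,d=ray('scene',uv); P=[o+s*d for s in (.3,.4,.5,.6,.7,.8,.9,1.,1.1)]
    print(uv); print(np.c_[proj('top',P).round(),P].tolist().__repr__() if 0 else np.c_[proj('top',P).round(),np.array(P).round(2)])
```

```text
pole low [0.281 0.338 0.014] 0.002985231089685138
bundle end [0.666 0.13  0.038] 0.011701301120352772
cable bend [ 0.297  0.327 -0.113] 0.2240931125338534
plug [0.371 0.01  0.015] 0.0007014041940102768
block top [ 0.497 -0.268  0.127] 0.005811968847301507
press handle [ 0.792 -0.068  0.369] 0.0005075719251112359
(8, 258)
[[494.   721.     0.05  -0.27   0.48]
 [391.   673.     0.08  -0.2    0.42]
 [306.   632.     0.1   -0.12   0.36]
 [235.   596.     0.13  -0.05   0.3 ]
 [176.   565.     0.16   0.03   0.25]
 [126.   538.     0.19   0.11   0.19]
 [ 83.   515.     0.22   0.18   0.13]
 [ 46.   495.     0.25   0.26   0.07]
 [ 15.   477.     0.28   0.34   0.02]]
(80, 140)
[[496.   671.     0.1   -0.28   0.51]
 [385.   607.     0.15  -0.2    0.47]
 [291.   550.     0.2   -0.13   0.42]
 [211.   502.     0.25  -0.05   0.38]
 [145.   460.     0.3    0.02   0.34]
 [ 88.   423.     0.35   0.1    0.29]
 [ 39.   392.     0.4    0.17   0.25]
 [ -2.   364.     0.45   0.25   0.2 ]
 [-39.   339.     0.49   0.32   0.16]]
(155, 15)
[[523.   620.     0.16  -0.3    0.56]
 [404.   535.     0.23  -0.23   0
[... 631 characters left out ...]
00)
[[516.   682.     0.06  -0.3    0.45]
 [424.   630.     0.09  -0.24   0.38]
 [349.   586.     0.13  -0.17   0.31]
 [288.   549.     0.16  -0.11   0.25]
 [237.   517.     0.19  -0.04   0.18]
 [194.   491.     0.23   0.03   0.11]
 [158.   468.     0.26   0.09   0.05]
 [127.   448.     0.29   0.16  -0.02]
 [100.   431.     0.33   0.23  -0.09]]
(135, 320)
[[532.   660.     0.07  -0.33   0.43]
 [445.   605.     0.1   -0.27   0.36]
 [376.   560.     0.14  -0.21   0.29]
 [319.   522.     0.18  -0.15   0.22]
 [273.   490.     0.21  -0.09   0.15]
 [234.   464.     0.25  -0.03   0.07]
 [201.   441.     0.28   0.03   0.  ]
 [172.   421.     0.32   0.09  -0.07]
 [148.   404.     0.36   0.15  -0.14]]
```

```bash
python3 -m crank '[{"dx":0,"dy":2,"dz":-5},{"dx":1,"dy":5.5,"dz":-10},{"dx":2.5,"dy":9.5,"dz":-14},{"dx":4.5,"dy":14,"dz":-17},{"dx":7,"dy":19,"dz":-19},{"dx":11.4,"dy":23,"dz":-19},{"dx":15.8,"dy":27,"dz":-19},{"dx":20.2,"dy":31,"dz":-19},{"dx":24.6,"dy":35,"dz":-19},{"dx":29,"dy":39,"dz":-19}]' 0 20; python3 -c "
from h import *
s=arm.get_state();print(s['q'],s['ee_rot'])"
```

```text
[ 1.59811110e+00  3.58578316e-01  1.19268875e-02  7.96063285e-06
 -1.22412283e+00 -2.88081478e-01] [-3.14156937e+00 -9.09249010e-07 -2.60764003e-01]$[0]: bad value
```

```bash
python3 -m crank '[{"dx":0,"dy":2,"dz":-5,"wx":0,"wy":0,"wz":0},{"dx":1,"dy":5.5,"dz":-10,"wx":0,"wy":0,"wz":0},{"dx":2.5,"dy":9.5,"dz":-14,"wx":0,"wy":0,"wz":0},{"dx":4.5,"dy":14,"dz":-17,"wx":0,"wy":0,"wz":0},{"dx":7,"dy":19,"dz":-19,"wx":0,"wy":0,"wz":0},{"dx":11.4,"dy":23,"dz":-19,"wx":0,"wy":0,"wz":0},{"dx":15.8,"dy":27,"dz":-19,"wx":0,"wy":0,"wz":0},{"dx":20.2,"dy":31,"dz":-19,"wx":0,"wy":0,"wz":0},{"dx":24.6,"dy":35,"dz":-19,"wx":0,"wy":0,"wz":0},{"dx":29,"dy":39,"dz":-19,"wx":0,"wy":0,"wz":0}]' 0 20; python3 -c "
from h import *
s=arm.get_state();print(s['q'],s['ee_rot'])"
```

```text
t: 2.15
eef_pos: [0.3541, 0.1987, 0.4171]
ee_rot: [-3.14, -0.001, -0.26]
force: [0.9, 1.0, 0.1]
width: 0.0007
gripper_force: 0.0
[ 1.00329900e+00 -1.77641751e-01 -1.68574853e-01  4.95917467e-05
 -1.57813247e+00  3.07481809e-01] [-3.13995809e+00 -5.71091806e-04 -2.60016394e-01]
```

```bash
python3 -m crank '[{"dx":2.8,"dy":4.7,"dz":1,"wx":0,"wy":0,"wz":-2.2},{"dx":5.6,"dy":9.4,"dz":3,"wx":0,"wy":0,"wz":-4.4},{"dx":8.4,"dy":14.1,"dz":5,"wx":0,"wy":0,"wz":-6.6},{"dx":11.2,"dy":18.8,"dz":7,"wx":0,"wy":0,"wz":-8.8},{"dx":14,"dy":23.6,"dz":9,"wx":0,"wy":0,"wz":-11},{"dx":16.8,"dy":28.3,"dz":11,"wx":0,"wy":0,"wz":-13.2},{"dx":19.6,"dy":33,"dz":13,"wx":0,"wy":0,"wz":-15.4},{"dx":22.4,"dy":37.7,"dz":15,"wx":0,"wy":0,"wz":-17.6},{"dx":25.2,"dy":42.5,"dz":17,"wx":0,"wy":0,"wz":-19.8},{"dx":28,"dy":47.2,"dz":19,"wx":0,"wy":0,"wz":-22.2}]'
python3 - <<'E'
from h import *
np.set_printoptions(precision=4,suppress=True)
c=np.array([(520,195),(570,180),(595,260),(547,277)])/2.9+[170,190]
P=unproj('top',c,.126);print(P,P.mean(0))
print(np.arctan2(*(P[0]-P[3])[1::-1]),np.arctan2(*(P[1]-P[2])[1::-1]))
s=arm.get_state();print(s['q'],s['eef_pos'],s['ee_rot'],s['force'])
E
```

```text
t: 3.4
eef_pos: [0.5029, -0.3297, 0.2261]
ee_rot: [3.141, -0.001, 0.128]
force: [1.6, 0.5, 0.8]
width: 0.0002
gripper_force: 0.0
[[ 0.5121 -0.2548  0.126 ]
 [ 0.5149 -0.2815  0.126 ]
 [ 0.4719 -0.2857  0.126 ]
 [ 0.4681 -0.26    0.126 ]] [ 0.4917 -0.2705  0.126 ]
0.11636096816035145 0.09590736932262568
[-0.2557  0.2385 -0.1586  0.0001 -1.1731  1.9543] [ 0.5029 -0.3297  0.2261] [ 3.1413 -0.0005  0.1279] [1.6185 0.4744 0.8413]
```

```bash
python3 -m crank '[{"dx":-0.2,"dy":0,"dz":5,"wx":0,"wy":0,"wz":1},{"dx":-0.4,"dy":0,"dz":10,"wx":0,"wy":0,"wz":1},{"dx":-0.4,"dy":0,"dz":12.4,"wx":0,"wy":0,"wz":1},{"dx":-0.4,"dy":-1.2,"dz":12.4,"wx":0,"wy":0,"wz":1},{"dx":-0.4,"dy":-2.2,"dz":12.4,"wx":0,"wy":0,"wz":1},{"dx":-0.4,"dy":-2.8,"dz":12.4,"wx":0,"wy":0,"wz":1},{"dx":-0.4,"dy":-3.4,"dz":12.4,"wx":0,"wy":0,"wz":1},{"dx":-0.4,"dy":-4,"dz":12.4,"wx":0,"wy":0,"wz":1},{"dx":-0.4,"dy":-4.6,"dz":12.4,"wx":0,"wy":0,"wz":1},{"dx":-0.4,"dy":-5.2,"dz":12.4,"wx":0,"wy":0,"wz":1}]'
python3 - <<'E'
from h import *
for c in('scene','top'):
    save(c,c+'1')
    print([(np.round(d['centre'],4).tolist(),round(d['confidence'],2)) for d in arm.mark_of(c,'block_center')[:2]])
E
```

```text
t: 4.65
eef_pos: [0.4919, -0.2762, 0.1026]
ee_rot: [-3.142, 0.0, 0.109]
force: [-0.3, 0.4, 0.3]
width: 0.0007
gripper_force: 0.0
[([0.4932, -0.2537, 0.0843], 0.82)]
[]
```

View pics/scene1.png

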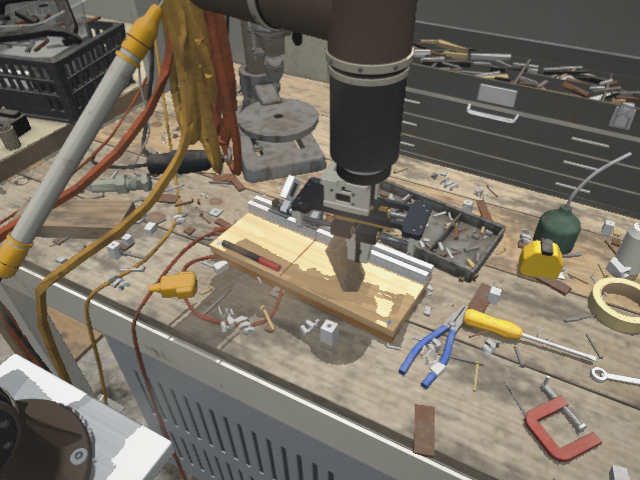

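The block is tilting left at about (345,265), contact holds. Continue the push a little and then lift away.

```bash
python3 -m crank '[{"dx":0,"dy":-0.5,"dz":0,"wx":0,"wy":0,"wz":0},{"dx":0,"dy":-0.9,"dz":0,"wx":0,"wy":0,"wz":0},{"dx":0,"dy":-1.2,"dz":0,"wx":0,"wy":0,"wz":0},{"dx":0,"dy":-1.4,"dz":0,"wx":0,"wy":0,"wz":0},{"dx":0,"dy":-1.4,"dz":0,"wx":0,"wy":0,"wz":0},{"dx":0,"dy":-1.4,"dz":0,"wx":0,"wy":0,"wz":0},{"dx":0,"dy":-1.4,"dz":-3,"wx":0,"wy":0,"wz":0},{"dx":0,"dy":-1.4,"dz":-6,"wx":0,"wy":0,"wz":0},{"dx":0,"dy":-1.4,"dz":-9,"wx":0,"wy":0,"wz":0},{"dx":0,"dy":-1.4,"dz":-10,"wx":0,"wy":0,"wz":0}]'
python3 - <<'E'
from h import *
for c in('scene','top'):
    save(c,c+'2')
    for q in('block_center','left_arm_tip','marker'): print(c,q,[(np.round(d['centre'],4).tolist(),round(d['confidence'],2)) for d in arm.mark_of(c,q)[:2]])
E
```

```text
t: 6.1
eef_pos: [0.4913, -0.263, 0.2045]
ee_rot: [3.141, -0.003, 0.109]
force: [0.1, -0.0, 0.2]
width: 0.0004
gripper_force: 0.0
scene block_center [([0.4864, -0.2087, 0.0512], 0.95), ([0.4728, -0.4353, -0.0039], 0.52)]
scene left_arm_tip [([0.6384, -0.0812, 0.1041], 0.64)]
scene marker [([0.4663, -0.0722, 0.0379], 0.89), ([0.6301, -0.1468, 0.108], 0.27)]
top block_center [([0.489, -0.2067, 0.0495], 0.82)]
top left_arm_tip []
top marker [([0.4682, -0.0739, 0.0314], 0.64)]
```

View pics/scene2.png

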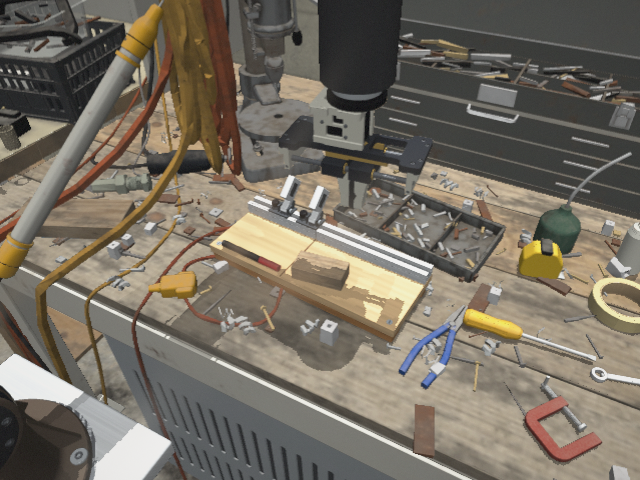

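Run:
```python
from h import *
np.set_printoptions(precision=3,suppress=True)
for z in(.05,.1,.15,.2,.25):
    P=unproj('scene',[(278,118),(321,117),(278,138)],z); print(P[:,:2].round(3).tolist(),proj('top',P).round().tolist())
print(proj('top',[[.7255,-.002,.158]]),proj('scene',[[.7255,-.002,.158]]))
im=cv2.imread('pics/top2.png')[0:330,0:330]
cv2.imwrite('pics/crop3.png',cv2.resize(im,None,fx=1.8,fy=1.8))
```

```text
[[0.914, 0.139], [0.967, 0.045], [0.83, 0.087]] [[81.0, 84.0], [130.0, 47.0], [115.0, 123.0]]
[[0.834, 0.085], [0.883, -0.001], [0.757, 0.037]] [[106.0, 108.0], [153.0, 72.0], [140.0, 147.0]]
[[0.754, 0.031], [0.799, -0.047], [0.684, -0.012]] [[134.0, 136.0], [180.0, 100.0], [168.0, 174.0]]
[[0.674, -0.022], [0.714, -0.092], [0.611, -0.061]] [[167.0, 168.0], [211.0, 133.0], [200.0, 205.0]]
[[0.595, -0.076], [0.63, -0.138], [0.539, -0.11]] [[205.0, 205.0], [248.0, 171.0], [238.0, 242.0]]
[[156.526 147.575]] [[284.36  124.038]]
```

View pics/crop3.png

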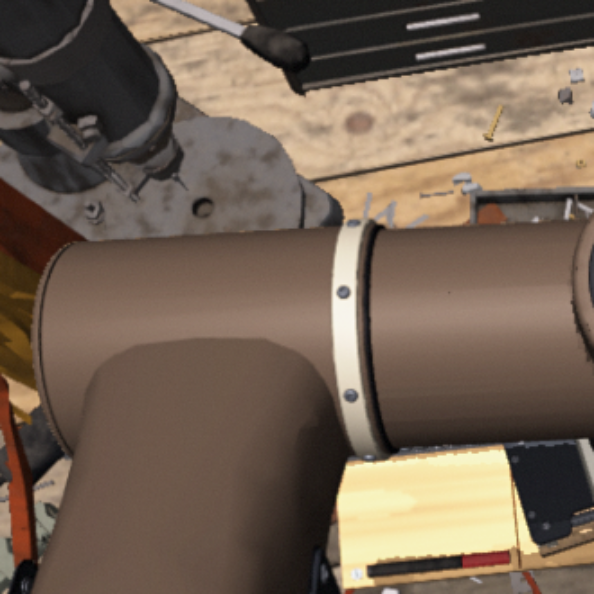

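Run:
```python
from h import *
np.set_printoptions(precision=3,suppress=True)
s=arm.get_state()
D=[([1.598,.3586,.0119],[.1741,.6522,.2266]),([1.0033,-.17764,-.16857],[.3541,.1987,.4171]),([-.2557,.2385,-.1586],[.5029,-.3297,.2261]),(s['q'][:3],s['eef_pos'])]
A=[];b=[]
for q,p in D:
    r=np.sqrt(p[0]**2+p[1]**2-.1918**2);be=q[1]-q[2]
    A+=[[np.sin(q[1]),np.cos(be),1,0],[np.cos(q[1]),-np.sin(be),0,1]];b+=[r,p[2]]
x,res,_,_=np.linalg.lstsq(np.array(A),np.array(b),rcond=None);print(x,res)
# candidate tube heights
for h in(.35,.4,.45,.5,.55):
    print(h,proj('top',[[.518,-.073,h],[.4913,-.263,h]]).round().tolist(),proj('scene',[[.518,-.073,h],[.4913,-.263,h]]).round().tolist())
# drill head: press chuck triangulation
for z in(.2,.3,.4,.5,.6):
    print(z,unproj('top',[(100,100),(95,25),(50,110),(60,40)],z)[:,:2].round(2).tolist(), proj('scene',unproj('top',[(100,100)],z)).round())
cv2.imwrite('pics/cmp.png',np.hstack([cv2.resize(cv2.imread('pics/top2.png'),(400,300)),cv2.resize(cv2.imread('pics/scene0.png')[0:240,160:480],(400,300))]))
```

```text
[ 0.6    0.464 -0.    -0.178] [0.]
0.35 [[195.0, 248.0], [366.0, 239.0]] [[243.0, 77.0], [355.0, 113.0]]
0.4 [[185.0, 239.0], [368.0, 229.0]] [[239.0, 41.0], [356.0, 75.0]]
0.45 [[173.0, 229.0], [371.0, 218.0]] [[234.0, 2.0], [358.0, 32.0]]
0.5 [[159.0, 216.0], [375.0, 205.0]] [[229.0, -41.0], [359.0, -16.0]]
0.55 [[143.0, 202.0], [379.0, 189.0]] [[223.0, -89.0], [361.0, -71.0]]
0.2 [[0.8, 0.06], [0.92, 0.06], [0.8, 0.14], [0.91, 0.11]] [[275.  84.]]
0.3 [[0.75, 0.03], [0.85, 0.03], [0.75, 0.1], [0.84, 0.07]] [[270.  47.]]
0.4 [[0.69, -0.0], [0.79, -0.0], [0.69, 0.06], [0.78, 0.04]] [[264.  -0.]]
0.5 [[0.64, -0.03], [0.72, -0.04], [0.64, 0.02], [0.71, 0.0]] [[256. -63.]]
0.6 [[0.59, -0.06], [0.65, -0.07], [0.59, -0.02], [0.64, -0.04]] [[ 245. -148.]]
```

View pics/cmp.png

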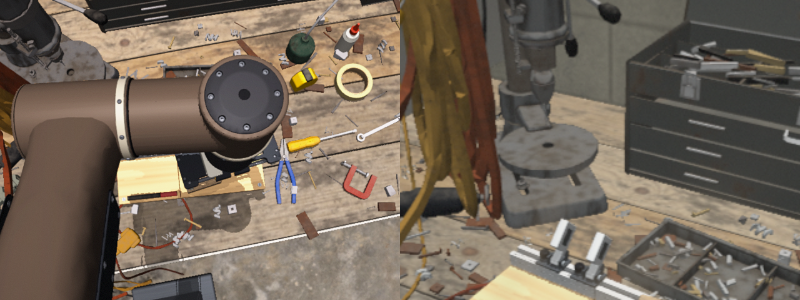

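```bash
cat >> h.py <<'E'
from scipy.spatial.transform import Rotation as Ro
O=np.array([.519,-.1803,0]); B=Ro.from_euler('z',-.094)
def b2w(p): return O+B.apply(p)
def w2b(p): return B.inv().apply(np.array(p)-O)
def rel(pos,board_p,roll=0,rot=None,yaw=0):
    "shift (cm) and rotvec (deg) in current tool frame to board point, tool yaw rel board, roll about board x"
    s=arm.get_state(); R=Ro.from_euler('xyz',s['ee_rot'] if rot is None else rot)
    p=np.array(s['eef_pos'] if pos is None else pos)
    T=B*Ro.from_euler('z',yaw)*Ro.from_euler('x',np.pi+roll)
    return (R.inv().apply(b2w(board_p)-p)*100).round(2).tolist(), (R.inv()*T).as_rotvec(degrees=True).round(1).tolist()
E
python3 - <<'E'
from h import *
s=arm.get_state();print(w2b(s['eef_pos']))
r=np.deg2rad(25)
for t in([-.02,-.07,.21],[.13,.107,.21],[.13,.107,.095]): print(rel(None,t,r))
np.set_printoptions(precision=3,suppress=True)
for z in(.05,.2,.4,.6): print(z,proj('scene',[[.67,.13,z]]),proj('top',[[.67,.13,z]]))
E
```

```text
[-0.02117846 -0.08459134  0.20148682]
([0.41, -1.41, -0.85], [24.9, 2.6, 11.4])
([18.67, -15.71, -0.88], [24.9, 2.6, 11.4])
([18.69, -15.71, 10.62], [24.9, 2.6, 11.4])
0.05 [[222.348 166.619]] [[100.667 216.474]]
0.2 [[211.232 102.251]] [[ 62.549 191.343]]
0.4 [[192.329  -7.072]] [[-12.386 141.58 ]]
0.6 [[ 166.336 -157.12 ]] [[-140.231   55.361]]
```

```bash
python3 -m crank '[{"dx":0,"dy":0,"dz":-1,"wx":6.2,"wy":0.7,"wz":2.9},{"dx":0,"dy":0,"dz":-2,"wx":12.5,"wy":1.3,"wz":5.7},{"dx":0,"dy":0,"dz":-3,"wx":18.7,"wy":2,"wz":8.6},{"dx":0,"dy":0,"dz":-3,"wx":24.9,"wy":2.6,"wz":11.4},{"dx":1.5,"dy":-1.2,"dz":-3,"wx":24.9,"wy":2.6,"wz":11.4},{"dx":3,"dy":-2.5,"dz":-3,"wx":24.9,"wy":2.6,"wz":11.4},{"dx":4.5,"dy":-3.8,"dz":-3,"wx":24.9,"wy":2.6,"wz":11.4},{"dx":6,"dy":-5,"dz":-3,"wx":24.9,"wy":2.6,"wz":11.4},{"dx":7.5,"dy":-6.3,"dz":-3,"wx":24.9,"wy":2.6,"wz":11.4},{"dx":9,"dy":-7.6,"dz":-3,"wx":24.9,"wy":2.6,"wz":11.4}]'
python3 - <<'E'
from h import *
s=arm.get_state();print(np.round(s['q'],3),s['force'],w2b(s['eef_pos']))
r=np.deg2rad(25)
for t in([.13,.107,.22],[.13,.107,.095],[.04,.107,.107]): print(rel(None,t,r))
E
```

```text
t: 7.75
eef_pos: [0.5726, -0.1759, 0.2327]
ee_rot: [-2.705, -0.001, -0.092]
force: [0.0, -0.5, 0.6]
width: 0.0006
gripper_force: 0.0
[-0.27   0.333  0.086 -0.434 -1.419  1.836] [ 0.00209677 -0.51025539  0.6115018 ] [0.05296214 0.00944745 0.23271841]
([7.72, -8.29, 5.28], [0.0, -0.0, 0.1])
([7.7, -3.01, 16.61], [0.0, -0.0, 0.1])
([-1.3, -3.53, 15.52], [0.0, -0.0, 0.1])
```

```bash
python3 -m crank '[{"dx":3.8,"dy":-4.1,"dz":2.6,"wx":0,"wy":0,"wz":0},{"dx":7.7,"dy":-8.2,"dz":5.2,"wx":0,"wy":0,"wz":0},{"dx":7.7,"dy":-8.2,"dz":5.2,"wx":0,"wy":0,"wz":0},{"dx":7.7,"dy":-6.2,"dz":9.6,"wx":0,"wy":0,"wz":0},{"dx":7.7,"dy":-4.3,"dz":13.8,"wx":0,"wy":0,"wz":0},{"dx":7.7,"dy":-3.3,"dz":16,"wx":0,"wy":0,"wz":0},{"dx":7.7,"dy":-3,"dz":16.6,"wx":0,"wy":0,"wz":0},{"dx":7.7,"dy":-3,"dz":16.6,"wx":0,"wy":0,"wz":0},{"dx":7,"dy":-3,"dz":16.6,"wx":0,"wy":0,"wz":0},{"dx":6.4,"dy":-3,"dz":16.5,"wx":0,"wy":0,"wz":0}]'
python3 - <<'E'
from h import *
s=arm.get_state();print(np.round(s['q'],3),s['force'],w2b(s['eef_pos']))
save('scene','scene3')
for q in('left_arm_tip','right_arm_tip'): print(q,[(np.round(w2b(d['centre']),4).tolist(),round(d['confidence'],2)) for d in arm.mark_of('scene',q)[:2]])
im=cv2.imread('pics/scene3.png')[100:340,180:500]
cv2.imwrite('pics/crop4.png',cv2.resize(im,None,fx=2.5,fy=2.5,interpolation=cv2.INTER_CUBIC))
E
```

```text
t: 9.0
eef_pos: [0.6446, -0.0869, 0.0971]
ee_rot: [-2.705, -0.003, -0.093]
force: [1.8, 0.4, 1.3]
width: 0.0003
gripper_force: 1.6
[-0.118  0.487  0.012 -0.481 -1.151  1.808] [1.84949297 0.42933375 1.26754771] [0.11624307 0.10478712 0.09706639]
left_arm_tip [([0.1093, 0.1082, 0.1067], 0.88)]
right_arm_tip []
```

View pics/crop4.png

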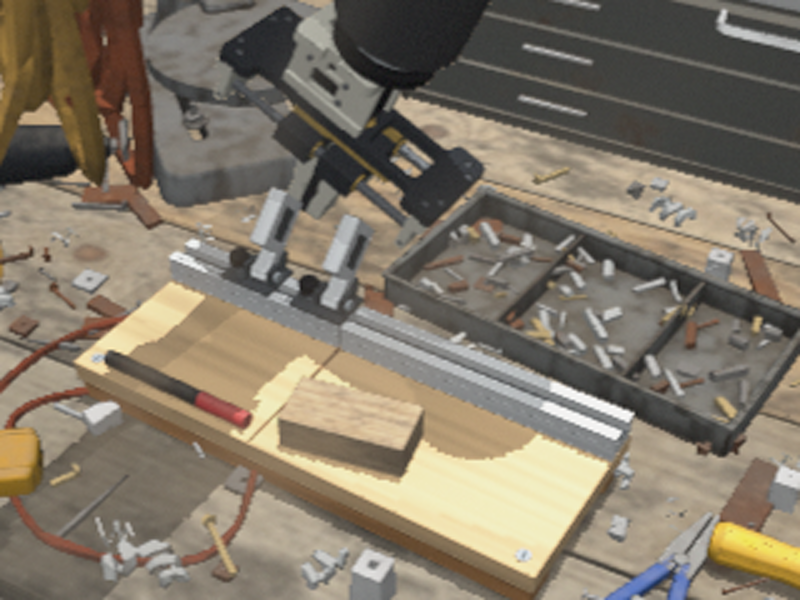

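```bash
python3 -m crank '[{"dx":-0.7,"dy":-0.1,"dz":-0.2,"wx":0,"wy":0,"wz":0},{"dx":-1.4,"dy":-0.2,"dz":-0.4,"wx":0,"wy":0,"wz":0},{"dx":-2.2,"dy":-0.3,"dz":-0.6,"wx":0,"wy":0,"wz":0},{"dx":-3,"dy":-0.4,"dz":-0.8,"wx":0,"wy":0,"wz":0},{"dx":-3.8,"dy":-0.5,"dz":-1,"wx":0,"wy":0,"wz":0},{"dx":-4.6,"dy":-0.5,"dz":-1.1,"wx":0,"wy":0,"wz":0},{"dx":-5.4,"dy":-0.5,"dz":-1.1,"wx":0,"wy":0,"wz":0},{"dx":-6.2,"dy":-0.5,"dz":-1.1,"wx":0,"wy":0,"wz":0},{"dx":-7,"dy":-0.5,"dz":-1.1,"wx":0,"wy":0,"wz":0},{"dx":-7.7,"dy":-0.5,"dz":-1.1,"wx":0,"wy":0,"wz":0}]'
python3 - <<'E'
from h import *
s=arm.get_state();print(s['force'],w2b(s['eef_pos']))
save('scene','scene4')
for q in('left_arm_tip','right_arm_tip','block_center'): print(q,[(np.round(w2b(d['centre']),4).tolist(),round(d['confidence'],2)) for d in arm.mark_of('scene',q)[:2]])
E
```

```text
t: 10.4
eef_pos: [0.5673, -0.0797, 0.1077]
ee_rot: [-2.705, -0.001, -0.093]
force: [0.3, 0.7, 0.7]
width: 0.0003
gripper_force: 0.0
[0.29869695 0.66727857 0.70902115] [0.03865241 0.10467706 0.10774513]
left_arm_tip [([0.0043, 0.1079, 0.0769], 0.66)]
right_arm_tip [([0.1044, 0.0414, 0.1099], 0.45)]
block_center [([-0.0323, -0.0314, 0.0527], 0.57)]
```

Run:
```python
from h import *
for t in([.04,.105,.17],[-.085,-.022,.17],[-.085,-.022,.046]): print(rel(None,t,0))
```

```text
([0.08, -2.65, -5.61], [-25.0, -0.1, 0.1])
([-12.43, 8.84, -10.99], [-25.0, -0.1, 0.1])
([-12.45, 14.08, 0.25], [-25.0, -0.1, 0.1])
```

```bash
python3 -m crank '[{"dx":0,"dy":-1.3,"dz":-2.8,"wx":0,"wy":0,"wz":0},{"dx":0,"dy":-2.6,"dz":-5.6,"wx":0,"wy":0,"wz":0},{"dx":-3.1,"dy":0.2,"dz":-7,"wx":-6.2,"wy":0,"wz":0},{"dx":-6.2,"dy":3.1,"dz":-8.3,"wx":-12.5,"wy":0,"wz":0},{"dx":-9.3,"dy":6,"dz":-9.6,"wx":-18.7,"wy":0,"wz":0},{"dx":-12.4,"dy":8.8,"dz":-11,"wx":-25,"wy":0,"wz":0},{"dx":-12.4,"dy":8.8,"dz":-11,"wx":-25,"wy":0,"wz":0},{"dx":-12.4,"dy":10.6,"dz":-7.3,"wx":-25,"wy":0,"wz":0},{"dx":-12.4,"dy":12.4,"dz":-3.4,"wx":-25,"wy":0,"wz":0},{"dx":-12.4,"dy":14.1,"dz":0.3,"wx":-25,"wy":0,"wz":0}]'
python3 - <<'E'
from h import *
s=arm.get_state();print(s['force'],w2b(s['eef_pos']))
for q in('left_arm_tip','right_arm_tip','block_center','marker'): print(q,[[(np.round(w2b(d['centre']),4).tolist(),round(d['confidence'],2)) for d in arm.mark_of(c,q)[:2]] for c in('scene','top') if arm.grab_frame(c) is not None])
E
```

```text
t: 11.85
eef_pos: [0.434, -0.194, 0.0443]
ee_rot: [-3.141, -0.003, -0.094]
force: [0.5, -0.4, -0.7]
width: 0.0007
gripper_force: 0.0
[ 0.47681435 -0.38524217 -0.68606987] [-0.08330954 -0.02166494  0.04433751]
left_arm_tip [[], []]
right_arm_tip [[([0.1048, 0.0409, 0.11], 0.55)], [([0.1082, 0.0372, 0.1009], 0.82)]]
block_center [[([-0.0283, -0.0335, 0.0523], 0.62)], []]
marker [[([-0.0579, 0.1031, 0.0371], 0.62)], []]
```

```bash
python3 -m crank '[{"dx":0.9,"dy":0,"dz":0,"wx":0,"wy":0,"wz":0},{"dx":1.6,"dy":0,"dz":0,"wx":0,"wy":0,"wz":0},{"dx":2.3,"dy":0,"dz":0,"wx":0,"wy":0,"wz":0},{"dx":3,"dy":0,"dz":0,"wx":0,"wy":0,"wz":0},{"dx":3.7,"dy":0,"dz":0,"wx":0,"wy":0,"wz":0},{"dx":4.4,"dy":0,"dz":0,"wx":0,"wy":0,"wz":0},{"dx":5.1,"dy":0,"dz":0,"wx":0,"wy":0,"wz":0},{"dx":5.7,"dy":0,"dz":0,"wx":0,"wy":0,"wz":0},{"dx":6.2,"dy":0,"dz":0,"wx":0,"wy":0,"wz":0},{"dx":6.5,"dy":0,"dz":0,"wx":0,"wy":0,"wz":0}]'
python3 - <<'E'
from h import *
s=arm.get_state();print(s['force'],w2b(s['eef_pos']))
for q in('block_center',): print(q,[[(np.round(w2b(d['centre']),4).tolist(),round(d['confidence'],2)) for d in arm.mark_of(c,q)[:2]] for c in('scene','top') if arm.grab_frame(c) is not None])
E
```

```text
t: 13.9
eef_pos: [0.4977, -0.2003, 0.0454]
ee_rot: [3.141, -0.001, -0.093]
force: [-1.2, 0.3, -0.3]
width: 0.0003
gripper_force: 0.6
[-1.23391031  0.26902168 -0.28154705] [-0.01937668 -0.02188902  0.04536598]
block_center [[([0.0135, -0.0376, 0.0522], 0.8)], []]
```

```bash
python3 -m crank '[{"dx":0.2,"dy":0,"dz":0,"wx":0,"wy":0,"wz":0},{"dx":0.4,"dy":0,"dz":0,"wx":0,"wy":0,"wz":0},{"dx":0.5,"dy":0,"dz":0,"wx":0,"wy":0,"wz":0},{"dx":0.6,"dy":0,"dz":0,"wx":0,"wy":0,"wz":0},{"dx":0.7,"dy":0,"dz":0,"wx":0,"wy":0,"wz":0},{"dx":0.8,"dy":0,"dz":0,"wx":0,"wy":0,"wz":0},{"dx":0.85,"dy":0,"dz":0,"wx":0,"wy":0,"wz":0},{"dx":0.9,"dy":0,"dz":0,"wx":0,"wy":0,"wz":0},{"dx":0.9,"dy":0,"dz":0,"wx":0,"wy":0,"wz":0},{"dx":0.9,"dy":0,"dz":0,"wx":0,"wy":0,"wz":0}]'
python3 - <<'E'
from h import *
s=arm.get_state();print(s['force'],w2b(s['eef_pos']))
for q in('block_center',): print(q,[[(np.round(w2b(d['centre']),4).tolist(),round(d['confidence'],2)) for d in arm.mark_of(c,q)[:2]] for c in('scene','top') if arm.grab_frame(c) is not None])
E
```

```text
t: 15.35
eef_pos: [0.5058, -0.2012, 0.0453]
ee_rot: [3.141, -0.0, -0.093]
force: [-4.7, -0.9, 1.6]
width: 0.0006
gripper_force: 2.1
[-4.73173462 -0.8646184   1.62268212] [-0.01114854 -0.02200846  0.04530471]
block_center [[([0.0231, -0.036, 0.0517], 0.86)], []]
```

```bash
python3 -m crank '[{"dx":0.15,"dy":0,"dz":0,"wx":0,"wy":0,"wz":0},{"dx":0.15,"dy":0,"dz":0,"wx":0,"wy":0,"wz":0},{"dx":-1.5,"dy":0,"dz":0,"wx":0,"wy":0,"wz":0},{"dx":-3,"dy":2,"dz":0,"wx":0,"wy":0,"wz":0},{"dx":-3,"dy":5.8,"dz":0,"wx":0,"wy":0,"wz":0},{"dx":-3,"dy":9.6,"dz":0,"wx":0,"wy":0,"wz":0},{"dx":-1,"dy":9.8,"dz":0,"wx":0,"wy":0,"wz":0},{"dx":2,"dy":9.8,"dz":0,"wx":0,"wy":0,"wz":0},{"dx":3.6,"dy":9.8,"dz":0,"wx":0,"wy":0,"wz":0},{"dx":3.6,"dy":9.8,"dz":0,"wx":0,"wy":0,"wz":0}]'
python3 - <<'E'
from h import *
s=arm.get_state();print(s['force'],w2b(s['eef_pos']))
for q in('block_center','left_arm_tip'): print(q,[[(np.round(w2b(d['centre']),4).tolist(),round(d['confidence'],2)) for d in arm.mark_of(c,q)[:2]] for c in('scene','top') if arm.grab_frame(c) is not None])
save('scene','scene5')
im=cv2.imread('pics/scene5.png')[150:350,180:450]
cv2.imwrite('pics/crop5.png',cv2.resize(im,None,fx=2.9,fy=2.9,interpolation=cv2.INTER_CUBIC))
E
```

```text
t: 16.8
eef_pos: [0.534, -0.3017, 0.0453]
ee_rot: [3.141, -0.002, -0.093]
force: [-0.3, -0.2, 0.0]
width: 0.0004
gripper_force: 0.0
[-0.28394805 -0.21535962  0.01947687] [ 0.02630338 -0.11950731  0.04528876]
block_center [[([0.0228, -0.0377, 0.0466], 0.73)], [([0.0233, -0.0341, 0.0491], 0.65)]]
left_arm_tip [[([0.003, 0.1055, 0.0749], 0.73)], [([-0.0245, -0.2513, -0.0052], 0.7)]]
```

```bash
python3 -m crank '[{"dx":0,"dy":-1.3,"dz":0,"wx":0,"wy":0,"wz":0},{"dx":0,"dy":-2.1,"dz":0,"wx":0,"wy":0,"wz":0},{"dx":0,"dy":-2.8,"dz":0,"wx":0,"wy":0,"wz":0},{"dx":0,"dy":-3.6,"dz":0,"wx":0,"wy":0,"wz":0},{"dx":0,"dy":-4.4,"dz":0,"wx":0,"wy":0,"wz":0},{"dx":0,"dy":-5.2,"dz":0,"wx":0,"wy":0,"wz":0},{"dx":0,"dy":-6,"dz":0,"wx":0,"wy":0,"wz":0},{"dx":0,"dy":-6.8,"dz":0,"wx":0,"wy":0,"wz":0},{"dx":0,"dy":-7.6,"dz":0,"wx":0,"wy":0,"wz":0},{"dx":0,"dy":-8.3,"dz":0,"wx":0,"wy":0,"wz":0}]'
python3 - <<'E'
from h import *
s=arm.get_state();print(s['force'],w2b(s['eef_pos']))
for q in('block_center','left_arm_tip'): print(q,[[(np.round(w2b(d['centre']),4).tolist(),round(d['confidence'],2)) for d in arm.mark_of(c,q)[:2]] for c in('scene','top') if arm.grab_frame(c) is not None])
E
```

```text
t: 18.5
eef_pos: [0.5407, -0.2189, 0.0454]
ee_rot: [3.141, -0.001, -0.093]
force: [-0.4, -1.5, 0.6]
width: 0.0005
gripper_force: 0.7
[-0.4322265  -1.45277048  0.58308763] [ 0.02526688 -0.03638871  0.04542014]
block_center [[([0.0215, 0.0231, 0.0524], 0.9)], [([0.0228, 0.0266, 0.049], 0.56)]]
left_arm_tip [[], [([-0.0027, 0.103, 0.0778], 0.64)]]
```

```bash
python3 -m crank '[{"dx":0,"dy":-0.5,"dz":0,"wx":0,"wy":0,"wz":0},{"dx":0,"dy":-1,"dz":0,"wx":0,"wy":0,"wz":0},{"dx":0,"dy":-1.4,"dz":0,"wx":0,"wy":0,"wz":0},{"dx":0,"dy":-1.6,"dz":0,"wx":0,"wy":0,"wz":0},{"dx":0,"dy":-1.8,"dz":0,"wx":0,"wy":0,"wz":0},{"dx":0,"dy":-2,"dz":0,"wx":0,"wy":0,"wz":0},{"dx":0,"dy":-2.1,"dz":0,"wx":0,"wy":0,"wz":0},{"dx":0,"dy":-2.2,"dz":0,"wx":0,"wy":0,"wz":0},{"dx":0,"dy":-2.3,"dz":0,"wx":0,"wy":0,"wz":0},{"dx":0,"dy":-2.3,"dz":0,"wx":0,"wy":0,"wz":0}]'
python3 - <<'E'
from h import *
s=arm.get_state();print(s['force'],w2b(s['eef_pos']))
for q in('block_center','left_arm_tip'): print(q,[[(np.round(w2b(d['centre']),4).tolist(),round(d['confidence'],2)) for d in arm.mark_of(c,q)[:2]] for c in('scene','top') if arm.grab_frame(c) is not None])
E
```

```text
t: 20.15
eef_pos: [0.5431, -0.1964, 0.0455]
ee_rot: [3.142, -0.001, -0.093]
force: [-0.5, -0.4, -0.5]
width: 0.0002
gripper_force: 0.3
[-0.51903245 -0.38458251 -0.5047509 ] [ 0.02546626 -0.01378232  0.0454704 ]
block_center [[([0.0218, 0.0466, 0.054], 0.7)], [([0.0226, 0.0483, 0.0498], 0.66)]]
left_arm_tip [[([0.0238, 0.046, 0.0342], 0.64), ([0.0032, 0.1061, 0.0783], 0.49)], [([-0.0031, 0.1051, 0.0752], 0.53)]]
```

Not butted yet; continue in 1 mm steps.

```bash
python3 -m crank '[{"dx":0,"dy":-0.1,"dz":0,"wx":0,"wy":0,"wz":0},{"dx":0,"dy":-0.2,"dz":0,"wx":0,"wy":0,"wz":0},{"dx":0,"dy":-0.3,"dz":0,"wx":0,"wy":0,"wz":0},{"dx":0,"dy":-0.35,"dz":0,"wx":0,"wy":0,"wz":0},{"dx":0,"dy":-0.4,"dz":0,"wx":0,"wy":0,"wz":0},{"dx":0,"dy":-0.45,"dz":0,"wx":0,"wy":0,"wz":0},{"dx":0,"dy":-0.5,"dz":0,"wx":0,"wy":0,"wz":0},{"dx":0,"dy":-0.5,"dz":0,"wx":0,"wy":0,"wz":0},{"dx":0,"dy":-0.5,"dz":0,"wx":0,"wy":0,"wz":0},{"dx":0,"dy":-0.5,"dz":0,"wx":0,"wy":0,"wz":0}]'
python3 - <<'E'
from h import *
s=arm.get_state();print(s['force'],w2b(s['eef_pos']))
for q in('block_center',): print(q,[[(np.round(w2b(d['centre']),4).tolist(),round(d['confidence'],2)) for d in arm.mark_of(c,q)[:2]] for c in('scene','top') if arm.grab_frame(c) is not None])
E
```

```text
t: 21.8
eef_pos: [0.5435, -0.1915, 0.0454]
ee_rot: [3.142, -0.001, -0.093]
force: [-0.3, -0.9, 0.4]
width: 0.0005
gripper_force: 0.3
[-0.29977539 -0.92607718  0.37759208] [ 0.0254001  -0.00881361  0.04544318]
block_center [[([0.0226, 0.0507, 0.05], 0.67)], [([0.022, 0.0536, 0.0509], 0.5)]]
```

```bash
python3 -m crank '[{"dx":0,"dy":-0.1,"dz":0,"wx":0,"wy":0,"wz":0},{"dx":0,"dy":-0.15,"dz":0,"wx":0,"wy":0,"wz":0},{"dx":0,"dy":-0.2,"dz":0,"wx":0,"wy":0,"wz":0},{"dx":0,"dy":-0.25,"dz":0,"wx":0,"wy":0,"wz":0},{"dx":0,"dy":-0.3,"dz":0,"wx":0,"wy":0,"wz":0},{"dx":0,"dy":-0.35,"dz":0,"wx":0,"wy":0,"wz":0},{"dx":0,"dy":-0.4,"dz":0,"wx":0,"wy":0,"wz":0},{"dx":0,"dy":-0.4,"dz":0,"wx":0,"wy":0,"wz":0},{"dx":0,"dy":-0.4,"dz":0,"wx":0,"wy":0,"wz":0},{"dx":0,"dy":-0.4,"dz":0,"wx":0,"wy":0,"wz":0}]'
python3 - <<'E'
from h import *
s=arm.get_state();print(s['force'],w2b(s['eef_pos']))
for q in('block_center',): print(q,[[(np.round(w2b(d['centre']),4).tolist(),round(d['confidence'],2)) for d in arm.mark_of(c,q)[:2]] for c in('scene','top') if arm.grab_frame(c) is not None])
E
```

```text
t: 23.25
eef_pos: [0.5436, -0.1884, 0.0455]
ee_rot: [3.14, -0.001, -0.093]
force: [-0.2, -7.8, -1.0]
width: 0.0006
gripper_force: 3.8
[-0.211313   -7.83247235 -1.0168453 ] [ 0.02528595 -0.00579033  0.04547444]
block_center [[([0.0233, 0.0543, 0.05], 0.75)], [([0.023, 0.0568, 0.0473], 0.6)]]
```

```bash
python3 -m crank '[{"dx":0,"dy":0.5,"dz":0,"wx":0,"wy":0,"wz":0},{"dx":0,"dy":1.5,"dz":0,"wx":0,"wy":0,"wz":0},{"dx":-3,"dy":1.5,"dz":0,"wx":0,"wy":0,"wz":0},{"dx":-6,"dy":1.5,"dz":0,"wx":0,"wy":0,"wz":0},{"dx":-6,"dy":-2,"dz":0,"wx":0,"wy":0,"wz":0},{"dx":-6,"dy":-5.6,"dz":0,"wx":0,"wy":0,"wz":0},{"dx":-5,"dy":-5.6,"dz":0,"wx":0,"wy":0,"wz":0},{"dx":-4.2,"dy":-5.6,"dz":0,"wx":0,"wy":0,"wz":0},{"dx":-3.9,"dy":-5.6,"dz":0,"wx":0,"wy":0,"wz":0},{"dx":-3.7,"dy":-5.6,"dz":0,"wx":0,"wy":0,"wz":0}]'
python3 - <<'E'
from h import *
s=arm.get_state();print(s['force'],w2b(s['eef_pos']))
E
```

```text
t: 24.7
eef_pos: [0.512, -0.129, 0.0451]
ee_rot: [3.141, -0.001, -0.094]
force: [-1.2, -0.4, 0.2]
width: 0.0004
gripper_force: 1.2
[-1.16394134 -0.35327067  0.22637189] [-0.01176475  0.05040511  0.04510146]
```

```bash
python3 -m crank '[{"dx":0.05,"dy":0,"dz":0,"wx":0,"wy":0,"wz":0},{"dx":0.1,"dy":0,"dz":0,"wx":0,"wy":0,"wz":0},{"dx":0.15,"dy":0,"dz":0,"wx":0,"wy":0,"wz":0},{"dx":0.2,"dy":0,"dz":0,"wx":0,"wy":0,"wz":0},{"dx":0.25,"dy":0,"dz":0,"wx":0,"wy":0,"wz":0},{"dx":0.3,"dy":0,"dz":0,"wx":0,"wy":0,"wz":0},{"dx":0.3,"dy":0,"dz":0,"wx":0,"wy":0,"wz":0},{"dx":0.3,"dy":0,"dz":0,"wx":0,"wy":0,"wz":0},{"dx":0.3,"dy":0,"dz":0,"wx":0,"wy":0,"wz":0},{"dx":0.3,"dy":0,"dz":0,"wx":0,"wy":0,"wz":0}]'
python3 - <<'E'
from h import *
s=arm.get_state();print(s['force'],w2b(s['eef_pos']))
E
```

```text
t: 25.95
eef_pos: [0.5121, -0.1289, 0.045]
ee_rot: [3.141, 0.004, -0.094]
force: [-9.2, 0.3, 5.8]
width: 0.0003
gripper_force: 4.7
[-9.22365771  0.27891559  5.78868275] [-0.01170125  0.05054578  0.04500407]
```

```bash
python3 -m crank '[{"dx":-1,"dy":0,"dz":0,"wx":0,"wy":0,"wz":0},{"dx":-2.4,"dy":1,"dz":0,"wx":0,"wy":0,"wz":0},{"dx":-2.4,"dy":5,"dz":0,"wx":0,"wy":0,"wz":0},{"dx":-2.4,"dy":7.2,"dz":0,"wx":0,"wy":0,"wz":0},{"dx":0.5,"dy":7.2,"dz":0,"wx":0,"wy":0,"wz":0},{"dx":3.4,"dy":7.2,"dz":0,"wx":0,"wy":0,"wz":0},{"dx":3.4,"dy":6.3,"dz":0,"wx":0,"wy":0,"wz":0},{"dx":3.4,"dy":5.9,"dz":0,"wx":0,"wy":0,"wz":0},{"dx":3.4,"dy":5.6,"dz":0,"wx":0,"wy":0,"wz":0},{"dx":3.4,"dy":5.5,"dz":0,"wx":0,"wy":0,"wz":0}]'
python3 - <<'E'
from h import *
s=arm.get_state();print(s['force'],w2b(s['eef_pos']))
E
```

```text
t: 27.2
eef_pos: [0.5425, -0.1881, 0.0458]
ee_rot: [3.139, 0.0, -0.092]
force: [-1.4, -16.7, -0.7]
width: 0.0005
gripper_force: 8.0
[ -1.37152419 -16.72270796  -0.67954909] [ 0.02410811 -0.00555792  0.04576541]
```

Firm contact against the stop. Retreat right, away and up, then look.

```bash
python3 -m crank '[{"dx":0,"dy":0.3,"dz":0,"wx":0,"wy":0,"wz":0},{"dx":0,"dy":1.5,"dz":0,"wx":0,"wy":0,"wz":0},{"dx":0,"dy":4,"dz":0,"wx":0,"wy":0,"wz":0},{"dx":0,"dy":6,"dz":-4,"wx":0,"wy":0,"wz":0},{"dx":-1,"dy":8,"dz":-9,"wx":0,"wy":0,"wz":0},{"dx":-4,"dy":11,"dz":-13,"wx":0,"wy":0,"wz":0},{"dx":-6,"dy":15,"dz":-15,"wx":0,"wy":0,"wz":0},{"dx":-7,"dy":18,"dz":-17,"wx":0,"wy":0,"wz":0},{"dx":-7,"dy":21,"dz":-18,"wx":0,"wy":0,"wz":0},{"dx":-7,"dy":22,"dz":-18,"wx":0,"wy":0,"wz":0}]'
python3 - <<'E'
from h import *
s=arm.get_state();print(s['force'],w2b(s['eef_pos']))
for q in('block_center','left_arm_tip','right_arm_tip','marker','pliers'): print(q,[[(np.round(w2b(d['centre']),4).tolist(),round(d['confidence'],2)) for d in arm.mark_of(c,q)[:1]] for c in('scene','top') if arm.grab_frame(c) is not None])
save('scene','scene6');save('top','top6')
a=cv2.imread('pics/scene6.png')[160:310,200:400];b=cv2.imread('pics/top6.png')[190:340,170:370]
cv2.imwrite('pics/fin.png',np.hstack([cv2.resize(x,(400,300),interpolation=cv2.INTER_CUBIC) for x in(a,b)]))
E
```

```text
t: 28.45
eef_pos: [0.4531, -0.4007, 0.2263]
ee_rot: [3.141, -0.003, -0.095]
force: [0.6, 0.6, -0.5]
width: 0.0007
gripper_force: 0.0
[ 0.64858246  0.60987774 -0.53774913] [-0.04490378 -0.22563798  0.226259  ]
block_center [[([0.0222, 0.055, 0.0514], 0.73)], []]
left_arm_tip [[([0.0024, 0.1046, 0.0727], 0.58)], []]
right_arm_tip [[([0.1046, 0.0423, 0.1074], 0.84)], []]
marker [[([-0.0583, 0.1027, 0.0386], 0.95)], []]
pliers [[([-0.0213, -0.2587, -0.0033], 0.66)], []]
```

View pics/fin.png

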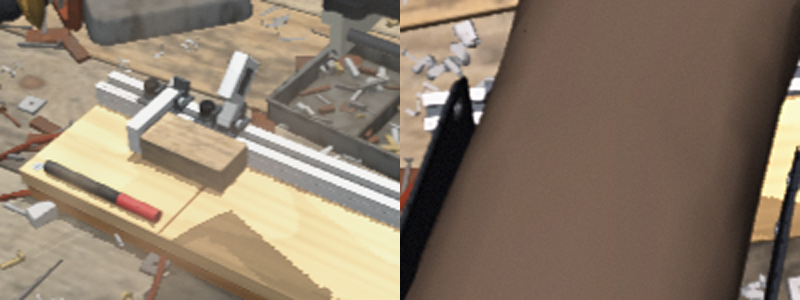

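The scene picture (left half) shows the arm down at about (150,125). The block is flush along the fence with its end against the arm, the right stop is still parked, and the marker hasn't moved.

```bash
python3 -c "
from station import arm
print(arm.job_done())"
```

```text
the job is handed in; nothing more can be done
None
```

Job handed in at about 28.5 s: the block was tipped onto a broad face, the left stop flipped down, and the block pushed flush to the fence and against the stop, with the right stop, marker and pliers left as they were.

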